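Press a battery pack home with the ratchet bar clamp

ROBOT

A 7-joint arm with a two-finger parallel gripper is mounted at the origin on the work surface. World frame = base frame: x ahead of the robot, y to its left, z up, the work surface at z = 0. Lengths are in m, angles in rad, forces in N, time in s.
With the tool pointing down it reaches from about 0.425 to 0.925 m from the base axis. Payload 6.8 kg.
Tool frame: the origin (TCP) lies midway between the tips of the shut fingers; the grasp point (between the pads) lies r.grip_point_offset behind it (r.grip_point_offset is the distance from the TCP to the grasp point, in m); z points along the fingers, y is the direction in which the jaws open and shut (so a half turn about z gives the same grasp; the last joint's range is limited). The gripper opens to 85 mm and grips with 20 to 120 N. Pads are 22 mm wide; open, the fingers measure 114 mm over their backs; the gripper's body (76 mm by 85 mm) begins 54 mm behind the grasp point. The pads swing forward as they close: fully open they stand 13 mm farther back than shut.
Start: joints at [1.23, 0.477, 0.022, 1.555, -0.011, 1.109, -0.083], TCP at [0.156, -0.657, 0.231] pointing down, gripper open.
Joint ranges: [-2.96, 2.96], [-0.34, 2.1], [-1.41, 1.46], [0.24, 2.44], [-1.37, 4.51], [0.17, 1.92], [-2.96, 2.96]. Speed limits (rad/s): [2.39, 2.39, 3.14, 3.14, 3.14, 3.14, 3.14].

INTERFACE

Orientations are given as a rotation vector (axis times angle).
In Python, from bench import r gives the robot as it stands. The module is installed in compiled form; this text tells all that it offers.
- The arm moves only by the tool play_rows, never from a script. Its argument "deltas" is a list of rows, each a list of 3 entries, a list of its own where there are three numbers: the finger opening in mm, from 0 to 85.4, then the shift along the tool's x, y, z in mm, then the turn, a rotation vector about the tool's x, y, z in rad. A call has 1 to 8 rows; each row is the pose to reach, as a shift and turn from the pose measured when the call began, along the tool's axes at that moment; what a row does not reach only later rows make up. A row lasts 1/8 s, in which the tool goes at most 62.5 mm and 10.7 degrees, less where a joint would pass 70% of its speed; a pose out of reach is approached as far as the arm can. A call with a gripper value outside its range is refused whole. The fingers move at their own pace and stop on an object; "squeeze" is the grip in N (left out, the last holds). Time passes only in rows, so rows that repeat a pose let the fingers close. It gives the time, the measured TCP pose, the force and the opening at its end, in the units of the state.
- r.get_obs(): the state, without advancing time (a new reading comes with each control period).
- r.grab_frame(name): name is "scene" or "side" or "wrist"; returns (picture, depth): 420x560x3 uint8, red, green, blue; 420x560 float32, m along the optical axis (not along the pixel's ray), 0 where there is no reading.
- r.camera_model(name): a dict with "mtx" (3x3 intrinsics, pixels), "D" ([k1, k2, p1, p2, k3] as OpenCV has them; the pictures are not rectified), "rvec" (rotation vector, rad) and "tvec" (3), from world to camera coordinates, as OpenCV has them; the wrist camera has in their place "T_tool_cam" (4x4, takes a point from camera to tool coordinates, whose origin is the TCP and whose axes are the flange's). Camera axes: x right, y down, z forward; pixel columns grow to the right and rows downward; lengths in m; the calibration is good to about 2 mm. A picture is of the moment at which its call begins: read the wrist's pose just before it. camera_model takes no time and is no camera call.
- r.hand_in(): hands the job in, once; it reports no verdict.
The state is a dict: "clock": time; "joints": joint angles; "qvel": joint speeds; "tau": joint torques, N m; "tcp_pos": TCP position; "orientation": TCP orientation; "contact_force": force on the tool from outside, world axes, zero at the start; "moment": the same for the moment, N m; "grip_width": finger opening in m.
Only numpy, scipy, OpenCV 4.12 (cv2) and the standard library are available. Lean on these libraries where they do the work, as an engineer would, in place of code of your own. Each camera call takes 0.05 s, during which the arm holds its last target. There are 200 camera calls.

TASK

Use the bench's one-hand bar clamp to press the battery pack home in the meter: pump the trigger stroke by stroke until the pack has bottomed and the clamp is tight on it, going by feel because the depth differs and a crushed pack cracks. Let go of the trigger so that the clamp holds the pack by itself for two seconds, then press the release button so that the jaw springs fully back. Leave the other things on the bench where they are.

Things in the scene. Friction and masses are not known exactly. Their poses are not given: they have to be found in the camera images.
- clamp: one-hand bar clamp on a grey base board (180 x 470 x 12 mm). Origin: underside of the board, below the trigger's pivot; +y along the clamp bar towards the meter, z up. In this frame (mm): black housing x -22..22, y -36..80, top z 106; fixed upright grip x -17..17, y -84..-55, top z 184. Above z 125 there are only the grip and the trigger with its cross bar.
- trigger_bar (a point): centre of the trigger's slick round grey cross bar (16 mm thick, 66 mm long along clamp x), on a lever 68 mm above its pivot. At rest at clamp (0, 12, 161) mm. Push it along clamp -y, towards the fixed grip, from the meter's side, e.g. with shut fingers pointing down, tips 10 to 20 mm below its centre. It moves 24 mm to a solid stop; a spring returns it.
- trigger (a joint): trigger angle, rad: 0 at rest, 0.36 at the solid stop. A full stroke (beyond 0.34), then back to rest, advances the jaw one tooth (8 mm), held by the ratchet; a stroke short of 0.29 is lost. Pushing the cross bar slowly takes 5 to 9 N while the jaw runs free, plus 0.6 N per newton of clamping. At the solid stop the force rises too, harmlessly: tell it by the angle or travel.
- pad_spring (a point): middle of the pad's sprung stem, on the jaw. It gives 1 mm per newton, so a tooth adds about 8 N. Right: 4 to 19 N held by the ratchet with the trigger let go; over 25 N cracks the pack. Full strokes that need less than 16 N on the cross bar are safe; the first stroke that reaches 17 to 18 N before its stop tells that the clamp is tight: push no harder, let the trigger back.
- release_top (a point): centre of the top of the release button (grey, 26 mm along clamp x, 24 mm along y), 14 mm above the housing at clamp (0, 62, 120) mm. Press it straight down with the trigger at rest: the jaw springs all the way back.
- release (a joint): how far the release button is pressed, m: 0 up, 0.008 at its stop; the ratchet lets go from about 0.005. It needs 1 to 3 N and springs back up.
- jaw: bar with the moving jaw. Origin: middle of the black jaw block (36 x 14 x 44 mm) in plan, at clamp height 0; clamp y = 95 mm when fully back, growing as it advances, by 55 mm at most. The sprung rubber pad before the block (34 x 30 mm) has its face 38 mm ahead of the origin when not compressed.
- meter: grey hand-held meter (80 x 170 x 40 mm, dial and screen up) in a plywood cradle fixed to the board, butt end towards the clamp. Origin: underside of the cradle, on the meter's axis, 12 mm before the butt end; +y along clamp +y.
- pack: black battery pack (50 x 60 x 26 mm) sticking out of the meter's butt end towards the pad. Origin: its outer end face in plan, at the cradle's underside. It slides in stiffly (2 N) along +y until it bottoms, 4 to 15 mm from its start: how deep differs from unit to unit and cannot be seen; even when home it sticks out 10 to 18 mm.
- tin: round aluminium screw tin, 40 mm across, 18 mm high, on the base board beside the clamp's housing, on the side away from the robot (bystander; origin under its centre)
- driver: small screwdriver, 150 mm, lying along the base board beside the meter, on the robot's side (bystander; origin under its centre)
- phone: black phone, 72 x 150 x 9 mm, lying on the bench (bystander; origin under its centre)
- tweezers: steel tweezers, 115 mm, lying on the bench (bystander; origin under its centre)
- spool: white flanged spool, 56 mm across, 38 mm high, on the bench (bystander; origin under its centre)
- flux: white plastic bottle, 44 mm across, 100 mm high, on the bench (bystander; origin under its centre)

How it is judged:
By the outcome, as a careful person would: the job done as asked, in the order asked, and still so for the second after the job is handed in, with the robot touching nothing.
It also fails if it takes over 61 s, if anything falls off the work surface, if the arm or the gripper's body presses on something with over 40 N, if the wrist force passes 120 N, or if a joint passes its speed limit or range.

## Working session

There is one attempt and no reset: what is moved stays moved. The work goes in short steps, Python scripts to look and compute and a tool call to move; the robot and the scene stay as the last step left them, time stands still between calls to the robot, and variables do not carry over. Pictures are saved under pics/ and viewed, about 8 in all and at most 12, crops included, and the job is handed in when it is done.

Besides the shell and the picture viewer there is one more tool, called after "Request:" as name([rows], argument=value, ...), one row to a line, values as JSON. play_rows: Moves the arm, as the interface text tells. Its arguments: {"type":"object","properties":{"deltas":{"type":"array"},"squeeze":{"type":"number"}},"required":["deltas"]}

```bash
mkdir -p pics
cat > h.py <<'E'
from bench import r
import numpy as np, cv2
from scipy.spatial.transform import Rotation as R
def cam(n):
    o=r.get_obs(); p,d=r.grab_frame(n); c=r.camera_model(n); return o,p,d,c
def cloud(o,d,c):
    h,w=d.shape; u,v=np.meshgrid(np.arange(w),np.arange(h))
    q=cv2.undistortPoints(np.stack([u,v],-1).reshape(-1,1,2).astype(np.float64),np.array(c["mtx"],float),np.array(c["D"],float)).reshape(h,w,2)
    P=np.dstack([q[...,0]*d,q[...,1]*d,d])
    if "T_tool_cam" in c:
        T=np.array(c["T_tool_cam"]); P=P@T[:3,:3].T+T[:3,3]
        return P@R.from_rotvec(o["orientation"]).as_matrix().T+o["tcp_pos"]
    M=cv2.Rodrigues(np.array(c["rvec"],float))[0]
    return (P-np.array(c["tvec"]).ravel())@M
E
python3 - <<'E'
from h import *
o,p,d,c=cam("scene"); print(o)
P=cloud(o,d,c); np.save("scene.npy",P); cv2.imwrite("pics/scene.png",p[...,::-1])
o,p,d,c=cam("side"); np.save("side.npy",cloud(o,d,c)); cv2.imwrite("pics/side.png",p[...,::-1])
print(r.grip_point_offset)
E
```

```text
{'clock': 0.0, 'joints': array([ 1.22992615,  0.47780993,  0.02235228,  1.55646492, -0.01151807,
        1.1093196 , -0.08307598]), 'qvel': array([ 0.00213594,  0.00039153,  0.00136909,  0.00017885, -0.00150731,
        0.00218063,  0.00066081]), 'tau': array([-2.17717575e-04, -5.96451688e+01,  1.60784606e+00, -2.81190258e+01,
        1.24972727e-02,  9.35250049e-03, -1.61333986e-07]), 'tcp_pos': array([ 0.15554648, -0.65620955,  0.23031369]), 'orientation': array([-3.11850569e+00, -3.64636793e-01,  5.42971566e-04]), 'contact_force': array([-0.14393036, -0.19968015,  0.04213154]), 'moment': array([ 0.02330397,  0.02629618, -0.01504255]), 'grip_width': 0.08533011460239204}
0.0187
```

View pics/scene.png

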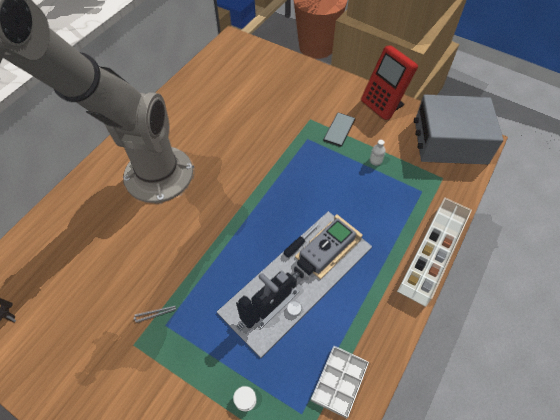

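View pics/side.png

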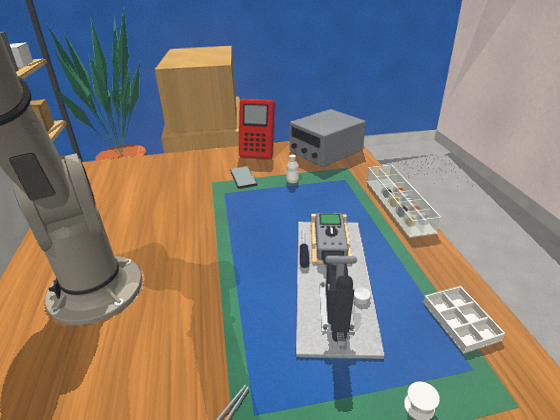

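The scene view shows the board with corners near (218,312), (260,356), (371,243) and (331,212). The trigger and grip are near (265,290), the meter is near (328,245), and the tin is near (294,310).

Run:
```python
from h import *
for n in("scene","side"):
    P=np.load(n+".npy"); p=cv2.imread(f"pics/{n}.png").astype(int)
    z=P[...,2]; sat=p.max(-1)-p.min(-1)
    g=(np.abs(z-.012)<.004)&(sat<25)&(p.mean(-1)>90)&(P[...,0]>.2)&(P[...,0]<1.1)&(abs(P[...,1])<.5)
    k,l,s,_=cv2.connectedComponentsWithStats(cv2.morphologyEx(g.astype(np.uint8),cv2.MORPH_OPEN,np.ones((2,2))))
    i=1+s[1:,4].argmax(); Q=P[l==i][:,:2]
    b=cv2.minAreaRect((Q*1000).astype(np.float32)); print(n,b,cv2.boxPoints(b).round().tolist())
    c=np.array(b[0])/1000
    near=(np.hypot(P[...,0]-c[0],P[...,1]-c[1])<.3)
    for lo,hi in((.164,.175),(.178,.19),(.116,.124),(.150,.163)):
        m=near&(z>lo)&(z<hi); q=P[m]; 
        if len(q): print(lo,len(q),q.mean(0).round(4),cv2.minAreaRect((q[:,:2]*1000).astype(np.float32)))
```

```text
scene ((622.771484375, -238.78369140625), (328.6745910644531, 697.2562866210938), 8.416407585144043) [[409.0, 82.0], [511.0, -608.0], [836.0, -560.0], [734.0, 130.0]]
0.164 177 [ 0.5696 -0.2162  0.1687] ((560.9293823242188, -237.91110229492188), (103.0166244506836, 63.94550704956055), 74.28475189208984)
0.178 103 [ 0.5554 -0.274   0.1825] ((556.079345703125, -273.8846740722656), (24.652965545654297, 30.131103515625), 77.84077453613281)
0.116 103 [ 0.5809 -0.1713  0.12  ] ((570.7490844726562, -211.7813720703125), (159.02342224121094, 25.734399795532227), 78.2636947631836)
0.15 38 [ 0.5692 -0.2558  0.1573] ((570.1021728515625, -239.27957153320312), (109.07250213623047, 35.775840759277344), 67.0774154663086)
side ((544.2496948242188, -323.79656982421875), (945.9425048828125, 180.90211486816406), 76.39606475830078) [[345.0, -762.0], [521.0, -805.0], [743.0, 115.0], [568.0, 157.0]]
0.164 273 [ 0.5624 -0.232   0.1682] ((559.8024291992188, -241.98446655273438), (102.07246398925781, 65.41686248779297), 76.59212493896484)
0.178 139 [ 0.5513 -0.2777  0.1822] ((552.5648193359375, -275.9913635253906), (23.614561080932617, 27.76061248779297), 71.96534729003906)
0.116 63 [ 0.5505 -0.2791  0.1194] ((553.7632446289062, -225.1842041015625), (135.28024291992188, 32.408817291259766), 85.77140045166016)
0.15 178 [ 0.5583 -0.248   0.1572] ((557.8936157226562, -244.8997802734375), (94.15042114257812, 65.1241226196289), 75.18929290771484)
```

```bash
cat >> h.py <<'E'
def target(pos,ang):
    """tool down, tool x at world angle ang -> shift mm, turn rad in tool frame"""
    o=r.get_obs(); A=R.from_rotvec(o["orientation"])
    B=R.from_matrix(np.array([[np.cos(ang),np.sin(ang),0],[np.sin(ang),-np.cos(ang),0],[0,0,-1]]).T.reshape(3,3).T)
    print("tcp",o["tcp_pos"].round(4),"F",o["contact_force"].round(2),"t",o["clock"])
    print("shift",(A.inv().apply(np.array(pos)-o["tcp_pos"])*1000).round(1),"turn",(A.inv()*B).as_rotvec().round(3))
E
python3 - <<'E'
from h import *
for n in("scene","side"):
    P=np.load(n+".npy"); z=P[...,2]
    d=np.array([.235,.972]); g=np.array([.554,-.275])
    s=(P[...,:2]-g)@d; t=(P[...,:2]-g)@np.array([.972,-.235])
    m=(z>.155)&(z<.175)&(s>.05)&(s<.11)&(abs(t)<.06); q=P[m]; 
    e=np.linalg.eigh(np.cov(q[:,:2].T))[1][:,1]
    print(n,m.sum(),q.mean(0).round(4),s[m].min(),s[m].max(),t[m].min(),t[m].max(),np.degrees(np.arctan2(e[1],e[0])))
    m=(z>.11)&(z<.13)&(s>.1)&(s<.17)&(abs(t)<.06); q=P[m]
    print("rel",m.sum(),s[m].min() if m.any() else 0,s[m].max() if m.any() else 0,q.mean(0))
target([.585,-.20,.36],np.radians(76.5))
E
```

```text
scene 152 [ 0.5746 -0.1964  0.1678] 0.07394330397931584 0.09119226009021938 -0.03223183200132252 0.03249132833670885 166.01028729959543
rel 93 0.10657071475637465 0.14496262242388458 [ 0.58530447 -0.14760354  0.1192932 ]
side 253 [ 0.5694 -0.2011  0.1653] 0.06931073388728239 0.08457725663285692 -0.034969697537860285 0.030444836574981596 166.50428845114726
rel 4 0.1173829580996373 0.11917603919724559 [ 0.57187739 -0.15787378  0.11567846]
tcp [ 0.1556 -0.6563  0.2304] F [-0.21  0.28 -0.42] t 0.1
shift [ 523.1 -345.1 -129.1] turn [-2.000e-03 -1.000e-03 -1.102e+00]
```

Request:
play_rows([
  [0,[60,-40,-60],[0,0,-0.1]],
  [0,[523,-345,-129],[0,0,-1.1]],
  [0,[523,-345,-129],[0,0,-1.1]],
  [0,[523,-345,-129],[0,0,-1.1]],
  [0,[523,-345,-129],[0,0,-1.1]],
  [0,[523,-345,-129],[0,0,-1.1]],
  [0,[523,-345,-129],[0,0,-1.1]],
  [0,[523,-345,-129],[0,0,-1.1]],
])

```text
clock: 1.1
tcp_pos: [0.4857, -0.3049, 0.3375]
orientation: [-2.468, -1.941, -0.0]
contact_force: [0.5, 0.6, 0.3]
grip_width: 0.0002
```

```bash
python3 -c "
from h import *
target([.585,-.20,.36],np.radians(76.2))"
```

```text
tcp [ 0.4857 -0.3049  0.3375] F [0.49 0.61 0.33] t 1.1
shift [125.3  71.8 -22.4] turn [-0.001 -0.001  0.003]
```

Request:
play_rows([
  [0,[62,36,-22],[0,0,0]],
  [0,[125,72,-22],[0,0,0]],
  [0,[125,72,-22],[0,0,0]],
  [0,[125,72,-22],[0,0,0]],
])

```text
clock: 1.6
tcp_pos: [0.586, -0.1979, 0.359]
orientation: [-2.462, -1.946, -0.001]
contact_force: [0.4, -1.2, 0.3]
grip_width: 0.0001
```

Run:
```python
from h import *
o,p,d,c=cam("wrist"); P=cloud(o,d,c); cv2.imwrite("pics/w1.png",p[...,::-1]); np.save("w1.npy",P)
print(o["tcp_pos"],np.array(c["T_tool_cam"]).round(3).tolist())
z=P[...,2]; d=np.array([.2385,.9711]); e=np.array([.9711,-.2385]); g=np.array([.5715,-.2075]) 
s=(P[...,:2]-g)@d*1000; t=(P[...,:2]-g)@e*1000
for nm,lo,hi,a,b in(("bar",.163,.175,-20,40),("grip",.178,.19,-100,-30),("rel",.115,.124,35,85)):
    m=(z>lo)&(z<hi)&(s>a)&(s<b)&(abs(t)<50); q=P[m]
    if len(q): print(nm,len(q),q.mean(0).round(4),"s",s[m].min().round(1),s[m].max().round(1),"t",t[m].min().round(1),t[m].max().round(1),cv2.minAreaRect((q[:,:2]*1000).astype(np.float32)))
```

```text
[ 0.58603908 -0.19788415  0.35895883] [[-0.0, -0.962, -0.272, 0.07], [1.0, -0.0, 0.001, 0.0], [-0.001, -0.272, 0.962, -0.141], [0.0, 0.0, 0.0, 1.0]]
bar 909 [ 0.5732 -0.1946  0.1666] s 5.4 19.6 t -33.1 30.2 ((573.0922241210938, -194.90792846679688), (14.11817741394043, 63.37432098388672), 76.61237335205078)
grip 58 [ 0.5484 -0.2632  0.1804] s -63.0 -56.8 t -14.4 -4.4 ((548.12939453125, -263.2392272949219), (5.3907623291015625, 10.621574401855469), 82.43987274169922)
rel 543 [ 0.5845 -0.1464  0.1183] s 50.8 73.9 t -14.4 10.3 ((584.3157348632812, -146.41323852539062), (22.967863082885742, 24.71800994873047), 76.60051727294922)
```

View pics/w1.png

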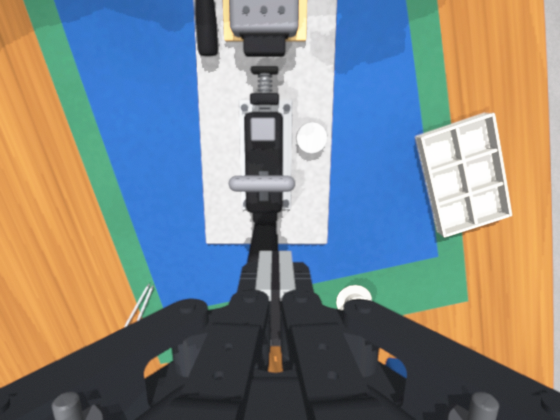

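The wrist view shows the bar at (262,184), the release button at (263,130), and the pad and pack at (265,65), with a small gap. Next I lower the shut fingers into the gap between bar and button.

```bash
python3 -c "
from h import *
target([.580,-.166,.147],np.radians(76.6))"
```

```text
tcp [ 0.585  -0.2001  0.359 ] F [-0.21 -0.06  0.06] t 1.65
shift [ 31.8 -12.3 212. ] turn [-0.002 -0.001 -0.003]
```

Request:
play_rows([
  [0,[32,-12,50],[0,0,0]],
  [0,[32,-12,105],[0,0,0]],
  [0,[32,-12,160],[0,0,0]],
  [0,[32,-12,200],[0,0,0]],
  [0,[32,-12,212],[0,0,0]],
  [0,[32,-12,212],[0,0,0]],
])

```text
clock: 2.4
tcp_pos: [0.58, -0.167, 0.1473]
orientation: [-2.467, -1.94, 0.002]
contact_force: [0.4, -0.4, 0.3]
grip_width: -0.0003
```

```bash
python3 -c "
from h import *
target([.580,-.166,.147],np.radians(76.6))"
```

```text
tcp [ 0.58   -0.167   0.1473] F [ 0.4  -0.43  0.3 ] t 2.4
shift [ 1.  -0.2  0.3] turn [-0.003 -0.001 -0.004]
```

Request:
play_rows([
  [0,[-6,0,0],[0,0,0]],
  [0,[-10,0,0],[0,0,0]],
  [0,[-14,0,0],[0,0,0]],
  [0,[-18,0,0],[0,0,0]],
  [0,[-22,0,0],[0,0,0]],
  [0,[-25,0,0],[0,0,0]],
  [0,[-28,0,0],[0,0,0]],
  [0,[-28,0,0],[0,0,0]],
])

```text
clock: 3.4
tcp_pos: [0.5738, -0.1934, 0.1474]
orientation: [-2.466, -1.941, 0.0]
contact_force: [1.9, 4.9, 1.3]
grip_width: 0.0003
```

Request:
play_rows([
  [0,[-3,0,0],[0,0,0]],
  [0,[-5,0,0],[0,0,0]],
  [0,[-5,0,0],[0,0,0]],
])

```text
clock: 3.78
tcp_pos: [0.5726, -0.1983, 0.1474]
orientation: [-2.467, -1.941, 0.0]
contact_force: [1.3, 4.9, 1.5]
grip_width: 0.0001
```

Request:
play_rows([
  [0,[-2,0,0],[0,0,0]],
  [0,[-2,0,0],[0,0,0]],
])

```text
clock: 4.03
tcp_pos: [0.5722, -0.2001, 0.1474]
orientation: [-2.466, -1.941, -0.0]
contact_force: [1.1, 4.6, 1.2]
grip_width: 0.0
```

Request:
play_rows([
  [0,[-2,0,0],[0,0,0]],
  [0,[-2,0,0],[0,0,0]],
])

```text
clock: 4.28
tcp_pos: [0.5718, -0.2016, 0.1473]
orientation: [-2.466, -1.941, -0.001]
contact_force: [1.4, 5.2, 1.3]
grip_width: 0.0002
```

Request:
play_rows([
  [0,[-2,0,0],[0,0,0]],
  [0,[-2,0,0],[0,0,0]],
])

```text
clock: 4.53
tcp_pos: [0.5718, -0.2018, 0.1473]
orientation: [-2.464, -1.942, -0.003]
contact_force: [1.1, 7.8, 2.2]
grip_width: -0.0
```

Request:
play_rows([
  [0,[12,0,0],[0,0,0]],
  [0,[24,0,0],[0,0,0]],
  [0,[32,0,0],[0,0,0]],
  [0,[32,0,0],[0,0,0]],
  [0,[32,0,0],[0,0,0]],
])

```text
clock: 5.15
tcp_pos: [0.5791, -0.1714, 0.1474]
orientation: [-2.464, -1.941, -0.002]
contact_force: [-0.3, 0.0, -1.0]
grip_width: -0.0
```

Run:
```python
from h import *
o,p,d,c=cam("wrist"); P=cloud(o,d,c); cv2.imwrite("pics/w2.png",cv2.resize(p[...,::-1],None,fx=1,fy=1))
np.save("w2.npy",P); target([.580,-.166,.147],np.radians(76.6))
# height profile along clamp axis ahead of jaw
d=np.array([.2317,.9728]); e=np.array([.9728,-.2317]); g=np.array([.5845,-.1465])-.062*d
for n in("w1","w2"):
    P=np.load(n+".npy"); s=(P[...,:2]-g)@d*1000; t=(P[...,:2]-g)@e*1000
    for a in range(80,190,4):
        m=(s>=a)&(s<a+4)&(abs(t)<8); print(a,(np.median(P[m][:,2])*1000).round(0) if m.any() else None,end="; ")
    print()
```

```text
tcp [ 0.579  -0.1714  0.1474] F [-0.68 -0.15  0.04] t 5.2
shift [ 5.5 -0.3  0.4] turn [-0.003 -0.004 -0.003]
80 47.0; 84 48.0; 88 63.0; 92 63.0; 96 62.0; 100 47.0; 104 47.0; 108 48.0; 112 47.0; 116 46.0; 120 47.0; 124 55.0; 128 55.0; 132 None; 136 11.0; 140 10.0; 144 40.0; 148 53.0; 152 53.0; 156 53.0; 160 54.0; 164 56.0; 168 59.0; 172 61.0; 176 61.0; 180 60.0; 184 61.0; 188 61.0; 
80 47.0; 84 47.0; 88 49.0; 92 47.0; 96 63.0; 100 63.0; 104 289.0; 108 48.0; 112 46.0; 116 47.0; 120 47.0; 124 46.0; 128 49.0; 132 55.0; 136 55.0; 140 None; 144 45.0; 148 54.0; 152 54.0; 156 54.0; 160 54.0; 164 55.0; 168 56.0; 172 None; 176 None; 180 None; 184 None; 188 None;
```

View pics/w2.png

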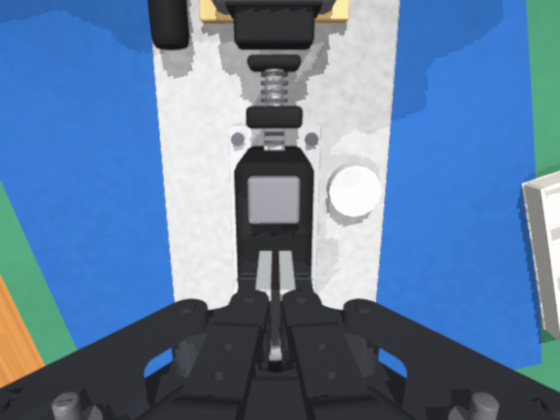

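The picture shows the jaw has moved one tooth (8 mm). About 4 mm of gap is left between the pad (275,62) and the pack (275,45). Next is stroke 2.

Request:
play_rows([
  [0,[-6,0,0],[0,0,0]],
  [0,[-10,0,0],[0,0,0]],
  [0,[-14,0,0],[0,0,0]],
  [0,[-18,0,0],[0,0,0]],
  [0,[-22,0,0],[0,0,0]],
  [0,[-25,0,0],[0,0,0]],
  [0,[-28,0,0],[0,0,0]],
  [0,[-28,0,0],[0,0,0]],
])

```text
clock: 6.2
tcp_pos: [0.573, -0.1977, 0.1475]
orientation: [-2.464, -1.942, -0.005]
contact_force: [1.8, 4.8, 2.4]
grip_width: 0.0003
```

Request:
play_rows([
  [0,[-2,0,0],[0,0,0]],
  [0,[-4,0,0],[0,0,0]],
  [0,[-4.5,0,0],[0,0,0]],
  [0,[-4.5,0,0],[0,0,0]],
])

```text
clock: 6.7
tcp_pos: [0.5724, -0.2004, 0.1475]
orientation: [-2.461, -1.943, -0.007]
contact_force: [2.2, 6.1, 0.4]
grip_width: -0.0002
```

Request:
play_rows([
  [0,[-2,0,0],[0,0,0]],
  [0,[-2,0,0],[0,0,0]],
  [0,[-2,0,0],[0,0,0]],
])

```text
clock: 7.08
tcp_pos: [0.5724, -0.2006, 0.1476]
orientation: [-2.459, -1.944, -0.01]
contact_force: [1.4, 7.1, 1.0]
grip_width: 0.0001
```

Request:
play_rows([
  [0,[-2,0,0],[0,0,0]],
  [0,[-2,0,0],[0,0,0]],
])

```text
clock: 7.32
tcp_pos: [0.5723, -0.2007, 0.1476]
orientation: [-2.456, -1.945, -0.012]
contact_force: [0.9, 6.8, 0.8]
grip_width: 0.0005
```

Request:
play_rows([
  [0,[-2,0,0],[0,0,0]],
  [0,[-4,0,0],[0,0,0]],
  [0,[-4,0,0],[0,0,0]],
])

```text
clock: 7.7
tcp_pos: [0.572, -0.2017, 0.1475]
orientation: [-2.452, -1.946, -0.016]
contact_force: [2.3, 8.2, 0.6]
grip_width: -0.0002
```

Request:
play_rows([
  [0,[-3,0,0],[0,0,0]],
  [0,[-5,0,0],[0,0,0]],
  [0,[-5,0,0],[0,0,0]],
])

```text
clock: 8.07
tcp_pos: [0.572, -0.2017, 0.1476]
orientation: [-2.446, -1.949, -0.022]
contact_force: [2.9, 12.6, 0.8]
grip_width: 0.0001
```

```bash
python3 -c "
from h import *
target([.5795,-.170,.147],np.radians(76.6))"
```

```text
tcp [ 0.572  -0.2017  0.1476] F [ 2.91 12.55  0.83] t 8.075
shift [32.6  0.2  1.2] turn [-0.002 -0.02   0.009]
```

Request:
play_rows([
  [0,[12,0,0],[0,0,0]],
  [0,[24,0,1],[0,-0.02,0]],
  [0,[32,0,1],[0,-0.02,0]],
  [0,[32,0,1],[0,-0.02,0]],
  [0,[32,0,1],[0,-0.02,0]],
])

```text
clock: 8.7
tcp_pos: [0.5788, -0.1717, 0.1471]
orientation: [-2.457, -1.955, 0.003]
contact_force: [-0.0, -0.5, -0.5]
grip_width: -0.0005
```

Request:
play_rows([
  [0,[-6,0,0],[0,0,0]],
  [0,[-10,0,0],[0,0,0]],
  [0,[-14,0,0],[0,0,0]],
  [0,[-17,0,0],[0,0,0]],
  [0,[-20,0,0],[0,0,0]],
  [0,[-22,0,0],[0,0,0]],
  [0,[-22,0,0],[0,0,0]],
])

```text
clock: 9.57
tcp_pos: [0.5746, -0.1911, 0.1475]
orientation: [-2.455, -1.957, -0.0]
contact_force: [1.0, 6.1, 2.2]
grip_width: -0.0
```

Request:
play_rows([
  [0,[-2,0,0],[0,0,0]],
  [0,[-4,0,0],[0,0,0]],
  [0,[-6,0,0],[0,0,0]],
  [0,[-7,0,0],[0,0,0]],
  [0,[-7,0,0],[0,0,0]],
])

```text
clock: 10.2
tcp_pos: [0.5735, -0.1964, 0.1477]
orientation: [-2.453, -1.958, -0.003]
contact_force: [1.0, 5.5, 1.3]
grip_width: 0.0001
```

Request:
play_rows([
  [0,[-3,0,0],[0,0,0]],
  [0,[-5,0,0],[0,0,0]],
  [0,[-5,0,0],[0,0,0]],
])

```text
clock: 10.58
tcp_pos: [0.5727, -0.1996, 0.1477]
orientation: [-2.451, -1.959, -0.005]
contact_force: [1.6, 6.3, 0.4]
grip_width: 0.0003
```

Request:
play_rows([
  [0,[-3,0,0],[0,0,0]],
  [0,[-4,0,0],[0,0,0]],
  [0,[-4,0,0],[0,0,0]],
])

```text
clock: 10.95
tcp_pos: [0.5723, -0.2011, 0.1477]
orientation: [-2.447, -1.96, -0.008]
contact_force: [1.6, 7.0, 1.4]
grip_width: 0.0001
```

Request:
play_rows([
  [0,[-3,0,0],[0,0,0]],
  [0,[-5,0,0],[0,0,0]],
  [0,[-5,0,0],[0,0,0]],
])

```text
clock: 11.32
tcp_pos: [0.5721, -0.2019, 0.1477]
orientation: [-2.442, -1.962, -0.014]
contact_force: [1.4, 10.6, 1.2]
grip_width: -0.0005
```

Request:
play_rows([
  [0,[12,0,0],[0,0,0]],
  [0,[24,0,0.5],[0,-0.015,0.01]],
  [0,[32,0,0.5],[0,-0.015,0.01]],
  [0,[32,0,0.5],[0,-0.015,0.01]],
  [0,[32,0,0.5],[0,-0.015,0.01]],
])

```text
clock: 11.95
tcp_pos: [0.5788, -0.1716, 0.1475]
orientation: [2.459, 1.954, -0.006]
contact_force: [-0.8, 0.2, -0.7]
grip_width: 0.0003
```

Request:
play_rows([
  [0,[-6,0,0],[0,0,0]],
  [0,[-10,0,0],[0,0,0]],
  [0,[-14,0,0],[0,0,0]],
  [0,[-17,0,0],[0,0,0]],
  [0,[-20,0,0],[0,0,0]],
  [0,[-22,0,0],[0,0,0]],
  [0,[-22,0,0],[0,0,0]],
])

```text
clock: 12.82
tcp_pos: [0.5747, -0.1906, 0.148]
orientation: [-2.457, -1.957, 0.001]
contact_force: [1.0, 7.2, 2.7]
grip_width: 0.0002
```

Request:
play_rows([
  [0,[-2,0,0],[0,0,0]],
  [0,[-4,0,0],[0,0,0]],
  [0,[-5,0,0],[0,0,0]],
  [0,[-5,0,0],[0,0,0]],
])

```text
clock: 13.32
tcp_pos: [0.5742, -0.1923, 0.1482]
orientation: [-2.453, -1.958, -0.003]
contact_force: [1.2, 8.1, 1.5]
grip_width: 0.0001
```

Request:
play_rows([
  [0,[-3,0,0],[0,0,0]],
  [0,[-6,0,0],[0,0,0]],
  [0,[-6,0,0],[0,0,0]],
])

```text
clock: 13.7
tcp_pos: [0.5736, -0.195, 0.1484]
orientation: [-2.449, -1.96, -0.007]
contact_force: [1.4, 8.3, 2.2]
grip_width: -0.0
```

Request:
play_rows([
  [0,[-3,0,0],[0,0,0]],
  [0,[-6,0,0],[0,0,0]],
  [0,[-6,0,0],[0,0,0]],
])

```text
clock: 14.08
tcp_pos: [0.5728, -0.1979, 0.1485]
orientation: [-2.445, -1.961, -0.011]
contact_force: [0.3, 7.0, 1.3]
grip_width: 0.0
```

Request:
play_rows([
  [0,[-3,0,0],[0,0,0]],
  [0,[-5,0,0.5],[0,0,0]],
  [0,[-5,0,0.5],[0,0,0]],
])

```text
clock: 14.45
tcp_pos: [0.5727, -0.1992, 0.1483]
orientation: [-2.44, -1.963, -0.016]
contact_force: [0.8, 9.2, 2.3]
grip_width: -0.0
```

Request:
play_rows([
  [0,[-3,0,0],[0,0,0]],
  [0,[-5,0,0.5],[0,0,0]],
  [0,[-5,0,0.5],[0,0,0]],
])

```text
clock: 14.82
tcp_pos: [0.5726, -0.2001, 0.148]
orientation: [-2.435, -1.965, -0.022]
contact_force: [1.6, 10.3, 2.0]
grip_width: 0.0004
```

Request:
play_rows([
  [0,[-4,0,0],[0,0,0]],
  [0,[-6,0,0.5],[0,0,0]],
  [0,[-6,0,0.5],[0,0,0]],
])

```text
clock: 15.2
tcp_pos: [0.5724, -0.2015, 0.1478]
orientation: [-2.43, -1.967, -0.028]
contact_force: [1.3, 10.5, 2.7]
grip_width: 0.0002
```

Request:
play_rows([
  [0,[-4,0,0],[0,0,0]],
  [0,[-6,0,0.5],[0,0,0]],
  [0,[-6,0,0.5],[0,0,0]],
])

```text
clock: 15.58
tcp_pos: [0.5725, -0.2018, 0.1477]
orientation: [-2.423, -1.97, -0.036]
contact_force: [1.6, 12.8, 2.7]
grip_width: 0.0
```

Request:
play_rows([
  [0,[12,0,0],[0,0,0]],
  [0,[24,0,0.5],[0,-0.035,0.01]],
  [0,[32,0,1],[0,-0.035,0.01]],
  [0,[32,0,1],[0,-0.035,0.01]],
  [0,[32,0,1],[0,-0.035,0.01]],
])

```text
clock: 16.2
tcp_pos: [0.5787, -0.1717, 0.1474]
orientation: [2.446, 1.966, -0.008]
contact_force: [0.2, 0.4, -0.3]
grip_width: 0.0001
```

Run:
```python
from h import *
o,p,d,c=cam("wrist"); P=cloud(o,d,c); cv2.imwrite("pics/w4.png",p[...,::-1])
np.save("w4.npy",P); target([.580,-.168,.147],np.radians(76.6))
d=np.array([.2317,.9728]); e=np.array([.9728,-.2317]); g=np.array([.5845,-.1465])-.062*d
for n in("w1","w2","w4"):
    P=np.load(n+".npy"); s=(P[...,:2]-g)@d*1000; t=(P[...,:2]-g)@e*1000
    z=P[...,2]*1000
    print(n,"block",[np.percentile(s[(abs(t)<12)&(s>82)&(s<140)&(z>59)&(z<67)],q).round(1) for q in(2,98)],
      "pad", [np.percentile(s[(abs(t)>8)&(abs(t)<14)&(s>115)&(s<168)&(z>50)&(z<58)],q).round(1) for q in(2,98)])
    for a in range(116,180,2):
        m=(s>=a)&(s<a+2)&(abs(t)<14)&(abs(t)>8); print(a,(np.median(z[m])).round(0) if m.any() else None,end="; ")
    print()
cv2.imwrite("pics/w4c.png",cv2.resize(p[0:200,130:420,::-1],None,fx=2.5,fy=2.5,interpolation=cv2.INTER_CUBIC))
```

```text
tcp [ 0.5787 -0.1717  0.1475] F [ 0.26 -1.05  0.03] t 16.25
shift [3.9 0.5 0.4] turn [-0.     0.006  0.017]
w1 block [np.float64(87.4), np.float64(100.1)] pad [np.float64(124.4), np.float64(167.6)]
116 10.0; 118 10.0; 120 11.0; 122 13.0; 124 53.0; 126 56.0; 128 56.0; 130 55.0; 132 None; 134 None; 136 11.0; 138 10.0; 140 10.0; 142 10.0; 144 40.0; 146 52.0; 148 54.0; 150 54.0; 152 53.0; 154 53.0; 156 54.0; 158 54.0; 160 53.0; 162 53.0; 164 55.0; 166 57.0; 168 58.0; 170 59.0; 172 60.0; 174 61.0; 176 60.0; 178 60.0; 
w2 block [np.float64(95.0), np.float64(108.4)] pad [np.float64(131.5), np.float64(167.2)]
116 11.0; 118 11.0; 120 11.0; 122 11.0; 124 11.0; 126 11.0; 128 11.0; 130 44.0; 132 55.0; 134 56.0; 136 55.0; 138 54.0; 140 None; 142 None; 144 42.0; 146 52.0; 148 54.0; 150 54.0; 152 54.0; 154 53.0; 156 54.0; 158 53.0; 160 53.0; 162 54.0; 164 54.0; 166 56.0; 168 56.0; 170 None; 172 None; 174 None; 176 None; 178 None; 
w4 block [np.float64(117.7), np.float64(131.0)] pad [np.float64(147.1), np.float64(167.0)]
116 35.0; 118 62.0; 120 63.0; 122 62.0; 124 63.0; 126 63.0; 128 62.0; 130 61.0; 132 42.0; 134 42.0; 136 11.0; 138 11.0; 140 11.0; 142 11.0; 144 10.0; 146 43.0; 148 55.0; 150 56.0; 152 55.0; 154 53.0; 156 53.0; 158 54.0; 160 54.0; 162 53.0; 164 54.0; 166 55.0; 168 None; 170 None; 172 None; 174 None; 176 None; 178 None;
```

View pics/w4c.png

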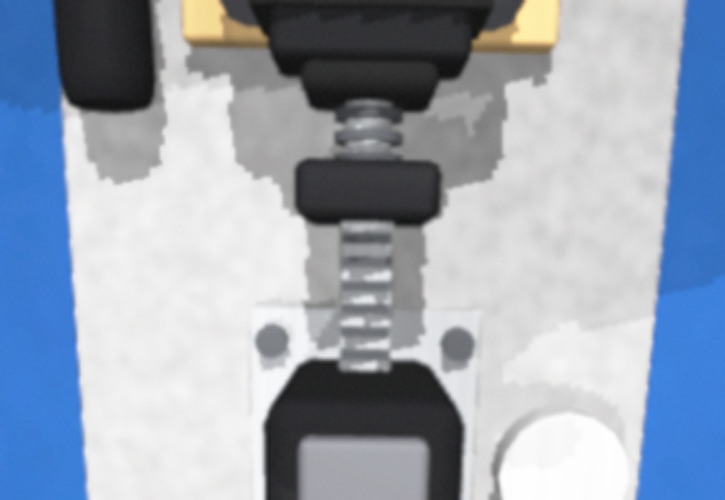

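Block-to-pad spacing has shrunk from 24.3 to 16.1 mm. That is about 8 N held by the ratchet, well above the 2 N sliding friction, so the pack has bottomed. It agrees with the trigger force (10.5 N against 5 N free). The held force is within 4–19 N, so I stop pumping and let it hold for over two seconds while I move above the button.

```bash
python3 -c "
from h import *
target([.5845,-.1465,.147],np.radians(76.6))"
```

```text
tcp [ 0.5787 -0.1717  0.1475] F [ 0.26 -1.05  0.03] t 16.25
shift [25.9  0.2  0.3] turn [-0.     0.006  0.017]
```

Request:
play_rows([
  [0,[12,0,-5],[0,0,0]],
  [0,[26,0,-5],[0,0.006,0.017]],
  [0,[26,0,-5],[0,0.006,0.017]],
  [0,[26,0,-5],[0,0.006,0.017]],
  [0,[26,0,-5],[0,0.006,0.017]],
  [0,[26,0,-5],[0,0.006,0.017]],
  [0,[26,0,-5],[0,0.006,0.017]],
  [0,[26,0,-5],[0,0.006,0.017]],
])

```text
clock: 17.25
tcp_pos: [0.5843, -0.1465, 0.1523]
orientation: [-2.465, -1.947, 0.0]
contact_force: [1.2, 0.6, 0.3]
grip_width: 0.0001
```

Request:
play_rows([
  [0,[0,0,0],[0,0,0]],
  [0,[0,0,0],[0,0,0]],
  [0,[0,0,0],[0,0,0]],
  [0,[0,0,0],[0,0,0]],
  [0,[0,0,0],[0,0,0]],
  [0,[0,0,0],[0,0,0]],
  [0,[0,0,0],[0,0,0]],
  [0,[0,0,0],[0,0,0]],
])

```text
clock: 18.25
tcp_pos: [0.5843, -0.1464, 0.1523]
orientation: [-2.465, -1.947, 0.0]
contact_force: [1.2, -1.1, -0.5]
grip_width: -0.0
```

Request:
play_rows([
  [0,[0,0,0],[0,0,0]],
  [0,[0,0,0],[0,0,0]],
  [0,[0,0,0],[0,0,0]],
  [0,[0,0,0],[0,0,0]],
  [0,[0,0,0],[0,0,0]],
  [0,[0,0,0],[0,0,0]],
  [0,[0,0,0],[0,0,0]],
  [0,[0,0,0],[0,0,0]],
])

```text
clock: 19.25
tcp_pos: [0.5843, -0.1465, 0.1523]
orientation: [-2.465, -1.947, 0.0]
contact_force: [0.1, -0.2, 0.6]
grip_width: 0.0001
```

```bash
python3 -c "
from h import *
target([.5845,-.1465,.112],np.radians(76.6))"
```

```text
tcp [ 0.5843 -0.1465  0.1523] F [ 0.12 -0.25  0.59] t 19.25
shift [-0.   0.2 40.3] turn [-0.001 -0.    -0.   ]
```

Now the button press.

Request:
play_rows([
  [0,[0,0,15],[0,0,0]],
  [0,[0,0,28],[0,0,0]],
  [0,[0,0,33],[0,0,0]],
  [0,[0,0,36],[0,0,0]],
  [0,[0,0,39],[0,0,0]],
  [0,[0,0,41],[0,0,0]],
  [0,[0,0,41],[0,0,0]],
  [0,[0,0,41],[0,0,0]],
])

```text
clock: 20.25
tcp_pos: [0.5843, -0.1464, 0.1121]
orientation: [-2.465, -1.947, 0.0]
contact_force: [-4.5, 0.2, 6.5]
grip_width: 0.0001
```

Request:
play_rows([
  [0,[0,0,-20],[0,0,0]],
  [0,[0,0,-70],[0,0,0]],
  [0,[-20,0,-130],[0,0,0]],
  [0,[-40,0,-190],[0,0,0]],
  [0,[-55,0,-240],[0,0,0]],
  [0,[-55,0,-240],[0,0,0]],
  [0,[-55,0,-240],[0,0,0]],
])

```text
clock: 21.12
tcp_pos: [0.5714, -0.1996, 0.3515]
orientation: [-2.465, -1.947, 0.0]
contact_force: [0.1, 0.2, 0.1]
grip_width: 0.0001
```

Run:
```python
from h import *
o,p,d,c=cam("wrist"); P=cloud(o,d,c); cv2.imwrite("pics/w5.png",p[...,::-1])
print(o["tcp_pos"],o["contact_force"])
d=np.array([.2317,.9728]); e=np.array([.9728,-.2317]); g=np.array([.5845,-.1465])-.062*d
s=(P[...,:2]-g)@d*1000; t=(P[...,:2]-g)@e*1000; z=P[...,2]*1000
q=s[(abs(t)<12)&(s>82)&(s<140)&(z>59)&(z<67)]; print("block",np.percentile(q,[2,98]))
for a in range(80,180,4):
    m=(s>=a)&(s<a+4)&(abs(t)<14)&(abs(t)>8); print(a,(np.median(z[m])).round(0) if m.any() else None,end="; ")
m=(z>163)&(z<175)&(s>-30)&(s<50)&(abs(t)<50); print("bar s",s[m].min(),s[m].max())
m=(z>112)&(z<124)&(s>45)&(s<80)&(abs(t)<14); print("btn z",np.median(z[m]))
```

```text
[ 0.57141299 -0.19961895  0.35153465] [0.13256581 0.21216352 0.12981622]
block [ 87.19658017 100.71098427]
80 17.0; 84 36.0; 88 62.0; 92 63.0; 96 63.0; 100 60.0; 104 11.0; 108 11.0; 112 11.0; 116 11.0; 120 11.0; 124 53.0; 128 56.0; 132 52.0; 136 11.0; 140 10.0; 144 10.0; 148 11.0; 152 37.0; 156 53.0; 160 54.0; 164 56.0; 168 58.0; 172 60.0; 176 60.0; bar s 4.191011262582116 19.71149576623618
btn z 118.47642669307578
```

View pics/w5.png

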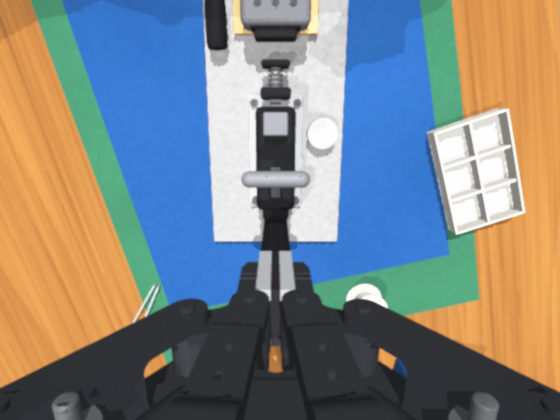

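The jaw block is back at its starting position, the trigger and button are at rest, the pack face has moved in about 9 mm, and the tin, driver and tweezers look undisturbed.

```bash
python3 -c "
from bench import r
print(r.hand_in(), r.get_obs()['clock'])"
```

```text
the job is handed in; nothing more can be done
the job is handed in; nothing more can be done
```

The battery pack is pressed home in the meter and the jaw is fully back; I handed the job in at about 21 s of the 61 s limit.

- **Pumping:** I made four full strokes, each to the trigger's stop. The trigger force was about 5 N while the jaw ran free and about 10.5 N just before the stop on the last stroke. The highest force on the bar was about 13 N, against the stop.
- **Tightness:** I stopped before any stroke reached 17 to 18 N. The camera showed the pad spring compressed by about 7 to 8 mm, so the ratchet was holding roughly 8 N, within 4 to 19 N. A fifth stroke would have held about 16 N, close to the upper limit.
- **Hold and release:** The clamp held the pack by itself for about 3 s. I then pressed the release button to its stop with about 6.5 N.

**Last checks:**
- The jaw block is back at its starting position within measuring error.
- The trigger and button are at rest.
- The pack is about 9 mm further in than at the start.
- The robot is clear and touching nothing.
- The tin, driver, tweezers and spool look undisturbed. The phone and flux bottle were outside the last picture, but the arm never went near them.

One measurement disagreed slightly: before the release, the camera put the jaw's advance at 30.3 mm, where four teeth should give 32 mm. I took this as camera error.

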